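Transfer a row of vials to the second rack in reverse order

ROBOT

A 6-joint arm with a two-finger parallel gripper is mounted at the origin on a cart in front of the work surface, level with it; the furniture and walls round the work are solid. World frame = base frame: x ahead of the robot, y to its left, z up, the work surface at z = 0. Lengths are in m, angles in rad, forces in N, time in s.
With the tool pointing down it reaches from about 0.325 to 0.775 m from the base axis. Payload 5.5 kg.
Tool frame: the origin (TCP) lies between the finger pads; the fingertips stand 8 mm ahead of it and the grasp point (between the pads) lies 11 mm behind it (tcp_to_tips is the distance from the TCP to the fingertips, in m); z points along the fingers, y is the direction in which the jaws open and shut (so a half turn about z gives the same grasp; the last joint's range is limited). The gripper opens to 88 mm and grips with 3 to 60 N. Pads are 20 mm wide; open, the fingers measure 115 mm over their backs; the gripper's body (75 mm by 178 mm) begins 61 mm behind the grasp point.
Start: joints at [1.114, 0.091, 1.231, -0, 1.82, -0.057], TCP at [0.234, 0.553, 0.231] pointing down, gripper open.
Joint ranges: [-2.87, 2.87], [-0.86, 2.18], [0.17, 2.46], [-1.51, 4.65], [0.06, 2.69], [-2.65, 2.65]. Speed limits (rad/s): [2.57, 2.57, 3.01, 3.14, 3.14, 3.14].

INTERFACE

Orientations are given as a unit quaternion [w, x, y, z].
In Python, from bench import * gives the robot as it stands. Calls block until the motion is done:
- move_to(position, orientation): joint-space move of the TCP to a pose.
- move_l(position, speed=0.15, orientation=None): straight line of the TCP; orientation=None keeps the orientation; speed is the mean speed in m/s.
- movej(angles): joint-space move.
- gripper_open() and close(): open the fingers fully, or close them until they stop; the grip force is fixed at half the most.
- hold(seconds).
- inverse_kinematics(position, orientation): joint angles nearest the present ones, or None.
- state(): the state.
- get_image(name): name is "side" or "top"; returns a dict with "frame" (400x640x3 uint8, blue, green, red), "depth" (400x640 float32, m along the optical axis (not along the pixel's ray), 0 where there is no reading), "camera_matrix" (3x3 intrinsics, pixels), "k1" (the pictures are not rectified: a ray, as slopes to the right and down, at radius r is drawn at 1 + k1 r^2 times it, then the intrinsics apply), "view" (4x4, takes a point from world to camera coordinates). Camera axes: x right, y up, looking along -z (the intrinsics and any distortion apply to the point x, -y, -z); pixel columns grow to the right and rows downward; lengths in m; the calibration is good to about 2 mm. A picture is of the moment at which its call begins.
A pose or a line that the arm cannot do raises IKError and nothing moves.
- job_done(): hands the job in, once; it reports no verdict.
The state is a dict: "time": time; "joint_pos": joint angles; "dq": joint speeds; "joint_torque": joint torques, N m; "ee_pos": TCP position; "ee_rot": TCP orientation; "ft_force": force on the tool from outside, world axes, zero at the start; "moment": the same for the moment, N m; "finger_gap": finger opening in m.
Only numpy, scipy, OpenCV 4.12 (cv2) and the standard library are available. Lean on these libraries where they do the work, as an engineer would, in place of code of your own. Each camera call takes 0.05 s, during which the arm holds its last target. There are 200 camera calls.

TASK

Move all four capped vials from the white rack into the dark rack in reverse order, counting each rack from its orange end: the vial nearest the orange end of the white rack goes into the dark rack's pocket farthest from its orange end, and so on, until the one farthest from the orange end is nearest to it. Set each vial down on the floor of its own pocket, upright, without dropping it or letting it fall over. The coloured tags stay on the white rack and show where each vial began.

Things in the scene. Friction and masses are not known exactly. Their poses are not given: they have to be found in the camera images.
- white_rack: Fixed white rack, the vials' start: row of 4 open pockets 44x44 mm, centres at own x 0, y +72, +24, -24, -72 mm; floors 6 mm above the bench, walls 4 mm thick, 20 mm high. 196 mm long (y), 52 mm wide (x), plus a 20 mm tag ledge on its -x side. Origin: on the bench under the middle of the row. Orange end: +y, an orange block with a black bar, 52x20 mm, 26 mm high.
- dark_rack: Fixed dark grey rack, empty, may stand turned any way: row of 4 open pockets 44x44 mm, centres at own x 0, y +72, +24, -24, -72 mm; floors 6 mm above the bench, walls 4 mm thick, 20 mm high. 196 mm long (y), 52 mm wide (x). Origin: on the bench under the middle of the row. Orange end: +y, an orange block with a black bar, 52x20 mm, 26 mm high.
- red_vial: Loose sample vial with a red screw cap, upright, 28 mm diameter, 70 mm tall, about 30 to 65 g. Origin: centre of its underside; z is up its axis. The cap fills the top; grip across the upper half, above the 20 mm high rack walls.
- yellow_vial: Loose sample vial with a yellow screw cap, upright, 28 mm diameter, 70 mm tall, about 30 to 65 g. Origin: centre of its underside; z is up its axis. The cap fills the top; grip across the upper half, above the 20 mm high rack walls.
- blue_vial: Loose sample vial with a blue screw cap, upright, 28 mm diameter, 70 mm tall, about 30 to 65 g. Origin: centre of its underside; z is up its axis. The cap fills the top; grip across the upper half, above the 20 mm high rack walls.
- green_vial: Loose sample vial with a green screw cap, upright, 28 mm diameter, 70 mm tall, about 30 to 65 g. Origin: centre of its underside; z is up its axis. The cap fills the top; grip across the upper half, above the 20 mm high rack walls.
- red_tag: Red tag, a plate 13x32x4 mm fixed on the white rack's ledge, beside the pocket in which the red-capped vial starts; it stays there. Origin: centre of its underside, 16 mm above the bench, at white-rack x = -35 mm and the same rack y as that pocket's centre.
- yellow_tag: Yellow tag, a plate 13x32x4 mm fixed on the white rack's ledge, beside the pocket in which the yellow-capped vial starts; it stays there. Origin: centre of its underside, 16 mm above the bench, at white-rack x = -35 mm and the same rack y as that pocket's centre.
- blue_tag: Blue tag, a plate 13x32x4 mm fixed on the white rack's ledge, beside the pocket in which the blue-capped vial starts; it stays there. Origin: centre of its underside, 16 mm above the bench, at white-rack x = -35 mm and the same rack y as that pocket's centre.
- green_tag: Green tag, a plate 13x32x4 mm fixed on the white rack's ledge, beside the pocket in which the green-capped vial starts; it stays there. Origin: centre of its underside, 16 mm above the bench, at white-rack x = -35 mm and the same rack y as that pocket's centre.

How it is judged:
At the end, for the whole second after the job is handed in: Counted from the orange ends, the vial from white-rack pocket 1, 2, 3, 4 stands in dark-rack pocket 4, 3, 2, 1: axis within 12 mm of the pocket centre along both rack axes, underside on the floor (under 10 mm above the bench), upright within 0.12 rad, released and at rest (((y of red_tag in the frame of white_rack between 0.057 and 0.087 m and y of red_vial in the frame of dark_rack between -0.084 and -0.06 m) or (y of red_tag in the frame of white_rack between 0.009 and 0.039 m and y of red_vial in the frame of dark_rack between -0.036 and -0.012 m) or (y of red_tag in the frame of white_rack between -0.039 and -0.009 m and y of red_vial in the frame of dark_rack between 0.012 and 0.036 m) or (y of red_tag in the frame of white_rack between -0.087 and -0.057 m and y of red_vial in the frame of dark_rack between 0.06 and 0.084 m)) and x of red_vial in the frame of dark_rack between -0.012 and 0.012 m and height (world z) of each of red_vial, yellow_vial, blue_vial, green_vial below 0.01 m and angle between each of red_vial, yellow_vial, blue_vial, green_vial's own z axis and vertical below 0.12 rad and linear speed of each of red_vial, yellow_vial, blue_vial, green_vial below 0.02 m/s and ((y of yellow_tag in the frame of white_rack between 0.057 and 0.087 m and y of yellow_vial in the frame of dark_rack between -0.084 and -0.06 m) or (y of yellow_tag in the frame of white_rack between 0.009 and 0.039 m and y of yellow_vial in the frame of dark_rack between -0.036 and -0.012 m) or (y of yellow_tag in the frame of white_rack between -0.039 and -0.009 m and y of yellow_vial in the frame of dark_rack between 0.012 and 0.036 m) or (y of yellow_tag in the frame of white_rack between -0.087 and -0.057 m and y of yellow_vial in the frame of dark_rack between 0.06 and 0.084 m)) and x of yellow_vial in the frame of dark_rack between -0.012 and 0.012 m and ((y of blue_tag in the frame of white_rack between 0.057 and 0.087 m and y of blue_vial in the frame of dark_rack between -0.084 and -0.06 m) or (y of blue_tag in the frame of white_rack between 0.009 and 0.039 m and y of blue_vial in the frame of dark_rack between -0.036 and -0.012 m) or (y of blue_tag in the frame of white_rack between -0.039 and -0.009 m and y of blue_vial in the frame of dark_rack between 0.012 and 0.036 m) or (y of blue_tag in the frame of white_rack between -0.087 and -0.057 m and y of blue_vial in the frame of dark_rack between 0.06 and 0.084 m)) and x of blue_vial in the frame of dark_rack between -0.012 and 0.012 m and ((y of green_tag in the frame of white_rack between 0.057 and 0.087 m and y of green_vial in the frame of dark_rack between -0.084 and -0.06 m) or (y of green_tag in the frame of white_rack between 0.009 and 0.039 m and y of green_vial in the frame of dark_rack between -0.036 and -0.012 m) or (y of green_tag in the frame of white_rack between -0.039 and -0.009 m and y of green_vial in the frame of dark_rack between 0.012 and 0.036 m) or (y of green_tag in the frame of white_rack between -0.087 and -0.057 m and y of green_vial in the frame of dark_rack between 0.06 and 0.084 m)) and x of green_vial in the frame of dark_rack between -0.012 and 0.012 m); the robot touches nothing.
It fails at once if a vial falls over (angle between any of red_vial, yellow_vial, blue_vial, green_vial's own z axis and vertical above 1 rad).
It fails at once if a vial is dropped: let go with its underside more than 40 mm above the bench ((height (world z) of red_vial above 0.04 m and contact force between the fingers and red_vial below 0.02 N) or (height (world z) of yellow_vial above 0.04 m and contact force between the fingers and yellow_vial below 0.02 N) or (height (world z) of blue_vial above 0.04 m and contact force between the fingers and blue_vial below 0.02 N) or (height (world z) of green_vial above 0.04 m and contact force between the fingers and green_vial below 0.02 N)).
It also fails if it takes over 106 s, if anything falls off the work surface, if the arm or the gripper's body presses on something with over 40 N, if the wrist force passes 120 N, or if a joint passes its speed limit or range.

## Working session

There is one attempt and no reset: what is moved stays moved. The work goes in short steps, each a Python script; the robot and the scene stay as the last script left them, time stands still between calls to the robot, and variables do not carry over. Pictures are saved under pics/ and viewed, about 12 in all and at most 16, crops included, and the job is handed in when it is done.

```bash
mkdir -p pics; python3 - <<'E'
from bench import *
import cv2,pickle,numpy as np
d={}
for n in ("top","side"):
    d[n]=get_image(n); cv2.imwrite(f"pics/{n}0.png",d[n]["frame"]); print(n,d[n]["camera_matrix"].tolist(),d[n]["k1"],np.round(d[n]["view"],3).tolist())
pickle.dump(d,open("im0.pkl","wb")); s=state(); print(s["time"],s["ee_pos"],s["ee_rot"],s["finger_gap"])
E
```

```text
top [[457.5446621799065, 0.0, 319.2237840767512], [0.0, 457.5446621799065, 197.49102895912586], [0.0, 0.0, 1.0]] -0.11441255142618632 [[-0.01, -1.0, 0.022, 0.03], [0.997, -0.009, 0.072, -0.495], [-0.072, 0.022, 0.997, -1.342], [0.0, 0.0, 0.0, 1.0]]
side [[377.71918189787533, 0.0, 322.40910448148196], [0.0, 377.71918189787533, 194.64457847956464], [0.0, 0.0, 1.0]] -0.05630683241663854 [[-0.962, -0.274, -0.003, 0.472], [0.126, -0.453, 0.883, -0.094], [-0.244, 0.848, 0.47, -0.769], [0.0, 0.0, 0.0, 1.0]]
0.1 [0.2334342  0.55243699 0.22958447] [-2.24923317e-04  1.98588355e-01  9.80082557e-01 -8.92500440e-04] 0.08731631881603688
```

View pics/top0.png

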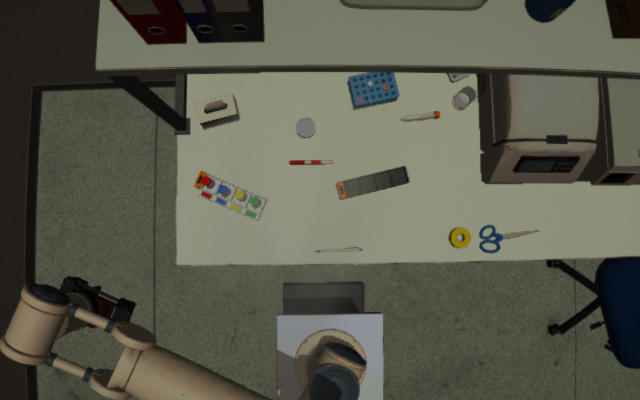

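View pics/side0.png

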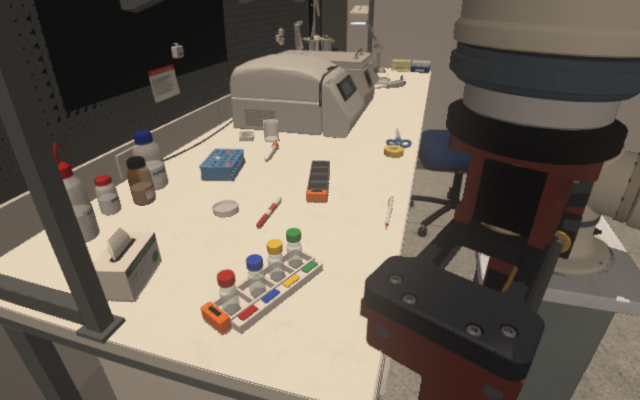

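The top view shows the white rack at (231,195), orange end at (203,180), with the order red, blue, yellow, green. The dark rack is at (373,183), with its orange end at (341,190). Neither rack is occluded, and the side view confirms the order. Next I'll measure both.

```bash
cat > vis.py <<'E'
import cv2,numpy as np
def cast(im,px,z):
    """pixels (n,2) -> world points on plane z (scalar)"""
    px=np.asarray(px,float).reshape(-1,1,2)
    u=cv2.undistortPoints(px,np.asarray(im["camera_matrix"]),np.array([im["k1"],0,0,0.]))[:,0]
    V=np.asarray(im["view"]);R,t=V[:3,:3],V[:3,3];C=-R.T@t
    d=np.c_[u[:,0],-u[:,1],-np.ones(len(u))]@R
    return C+d*((z-C[2])/d[:,2])[:,None],C,d
def depthpts(im,px):
    px=np.asarray(px); _,C,d=cast(im,px,0); return C+d*im["depth"][px[:,1],px[:,0]][:,None]
HUE={"red":(172,5),"orange":(6,16),"yellow":(20,34),"green":(45,85),"blue":(95,128)}
def blobs(im,col,roi,amin=12,smin=110,vmin=60):
    h,s,v=cv2.split(cv2.cvtColor(im["frame"],cv2.COLOR_BGR2HSV)); lo,hi=HUE[col]
    m=((h>=lo)&(h<=hi)) if lo<=hi else ((h>=lo)|(h<=hi))
    m&=(s>smin)&(v>vmin); x0,y0,x1,y1=roi; k=np.zeros_like(m);k[y0:y1,x0:x1]=1; m=(m&k).astype(np.uint8)
    n,L,st,c=cv2.connectedComponentsWithStats(m,connectivity=4)
    return [(st[i,4],c[i],np.argwhere(L==i)[:,::-1]) for i in range(1,n) if st[i,4]>=amin]
E
python3 - <<'E'
import pickle,numpy as np,cv2
from vis import *
d=pickle.load(open("im0.pkl","rb"))
for n,roi in (("top",(185,165,275,225)),("side",(195,215,330,335))):
  for c in HUE:
    for a,ce,px in blobs(d[n],c,roi):
        z=np.median(depthpts(d[n],px)[:,2]); print(n,c,a,ce.round(1),"depth z %.3f"%z,"z.02",cast(d[n],ce,.02)[0][0,:2].round(4),"z.076",cast(d[n],ce,.076)[0][0,:2].round(4))
T=d["top"]
for a,ce,px in blobs(T,"orange",(330,160,420,205),5): print("dark orange",a,ce.round(1),cast(T,ce,.026)[0].round(4),np.median(depthpts(T,px)[:,2]))
g=T["frame"].max(2); m=np.zeros(g.shape,np.uint8); m[155:210,330:420]=(g[155:210,330:420]<110)
print(np.median(g[155:210,330:420]), m.sum())
cv2.imwrite("pics/crop.png",np.vstack([cv2.resize(T["frame"][155:210,325:425],None,fx=5,fy=5,interpolation=0),cv2.resize(T["frame"][165:225,185:285],None,fx=5,fy=5,interpolation=0)]))
P=depthpts(T,np.array([[300,30],[300,66],[130,68],[400,68]]));print("shelf",P.round(3))
E
```

```text
top red 72 [205.9 180.6] depth z 0.075 z.02 [0.5482 0.3625] z.076 [0.542  0.3498]
top red 43 [206.2 194.8] depth z 0.020 z.02 [0.5059 0.3613] z.076 [0.5014 0.3487]
top orange 89 [199.6 179.2] depth z 0.025 z.02 [0.5527 0.3816] z.076 [0.5462 0.3681]
top yellow 66 [239.2 194.1] depth z 0.076 z.02 [0.5071 0.2629] z.076 [0.5026 0.2543]
top yellow 42 [235.4 207.2] depth z 0.019 z.02 [0.4683 0.274 ] z.076 [0.4654 0.265 ]
top blue 59 [222.  189.2] depth z 0.075 z.02 [0.5222 0.3141] z.076 [0.5171 0.3034]
top blue 35 [220.7 201. ] depth z 0.019 z.02 [0.4871 0.3178] z.076 [0.4834 0.307 ]
side red 66 [261.8 220.2] depth z 0.009 z.02 [0.5922 0.1162] z.076 [0.551 0.198]
side red 252 [225.5 278. ] depth z 0.073 z.02 [0.5757 0.3054] z.076 [0.5366 0.3623]
side red 138 [247.3 312.1] depth z 0.018 z.02 [0.5051 0.3668] z.076 [0.4753 0.4157]
side orange 515 [215.8 317.5] depth z 0.022 z.02 [0.5458 0.3904] z.076 [0.5107 0.4362]
side yellow 196 [274.2 246.1] depth z 0.074 z.02 [0.5308 0.1963] z.076 [0.4976 0.2676]
side yellow 103 [290.7 279.9] depth z 0.018 z.02 [0.4668 0.2789] z.076 [0.4421 0.3393]
side green 64 [292.8 232. ] depth z 0.074 z.02 [0.513  0.1407] z.076 [0.4821 0.2193]
side green 53 [309.  266.2] depth z 0.018 z.02 [0.4481 0.2359] z.076 [0.4258 0.3019]
side blue 113 [253.8 259.4] depth z 0.074 z.02 [0.551  0.2447] z.076 [0.5151 0.3096]
side blue 90 [270.  295.3] depth z 0.018 z.02 [0.486  0.3231] z.076 [0.4587 0.3777]
dark orange 92 [341.  189.9] [[ 0.5162 -0.0392  0.026 ]] 0.026193841510892435
146.0 1221
shelf [[ 0.77   0.07   0.557]
 [ 0.699  0.07   0.559]
 [ 0.702  0.388  0.557]
 [ 0.697 -0.116  0.553]]
```

View pics/crop.png

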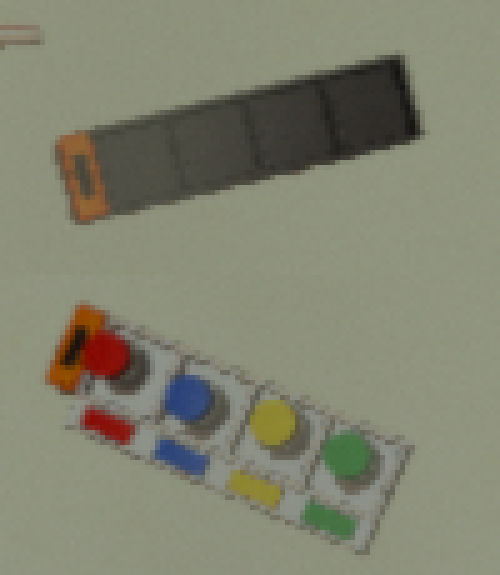

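The crop shows all four vials standing in their pockets with tags alongside, and the dark rack empty. Green needs a lower saturation threshold. Next I'll fit the frames.

```bash
python3 - <<'E'
import pickle,numpy as np,cv2,json
from vis import *
d=pickle.load(open("im0.pkl","rb")); T,S=d["top"],d["side"]
caps,tags,tagsS,capsS={},{},{},{}
for c in ("red","blue","yellow","green"):
  for im,roi,ca,ta in ((T,(185,165,275,225),caps,tags),(S,(195,227,330,335),capsS,tagsS)):
    for a,ce,px in blobs(im,c,roi,20,80 ,40):
        p=depthpts(im,px); z=np.median(p[:,2])
        if z>.06: ca[c]=(ce,p); 
        elif z>.014: ta[c]=cast(im,ce,.02)[0][0]
cs=list(caps)
ys=np.array([.072,.024,-.024,-.072])
def frame(q,local):  # 2D rigid fit
    q=np.asarray(q)[:,:2];a,b=local-local.mean(0),q-q.mean(0)
    th=np.arctan2((a[:,0]*b[:,1]-a[:,1]*b[:,0]).sum(),(a*b).sum())
    R=np.array([[np.cos(th),-np.sin(th)],[np.sin(th),np.cos(th)]]);o=q.mean(0)-R@local.mean(0)
    return th,R,o,np.linalg.norm(q-(local@R.T+o),axis=1)
L=np.c_[-.035*np.ones(4),ys]
for n,t in (("top",tags),("side",tagsS)):
    th,R,o,r=frame([t[c] for c in cs],L); print(n,"white th %.3f"%th,o.round(4),"res",r.round(4))
    if n=="top": Rw,ow,thw=R,o,th
V={}
for c in cs:
    ce,p=caps[c]; q=cast(T,ce,.076)[0][0,:2]; top=p[p[:,2]>.072]
    # two-view triangulation of the cap centroids
    _,C1,d1=cast(T,ce,0);_,C2,d2=cast(S,capsS[c][0],0);A=np.c_[d1[0],-d2[0]];k=np.linalg.lstsq(A,C2-C1,rcond=None)[0]
    tri=(C1+d1[0]*k[0]+C2+d2[0]*k[1])/2
    print(c,"plane",q.round(4),"depth",top[:,:2].mean(0).round(4),"tri",tri.round(4),"gap %.4f"%np.linalg.norm(A@k-(C2-C1)),"in rack",(Rw.T@(q-ow)).round(4),"tri in rack",(Rw.T@(tri[:2]-ow)).round(4))
    V[c]=q.tolist()
# dark rack
f=T["frame"];g=f.max(2);m=np.zeros(g.shape,np.uint8);m[155:210,325:425]=(g<112)[155:210,325:425]
for a,ce,px in blobs(T,"orange",(330,160,420,205),5): m[px[:,1],px[:,0]]=1; oc=ce
cn=max(cv2.findContours(cv2.morphologyEx(m,cv2.MORPH_CLOSE,np.ones((3,3))),0,cv2.CHAIN_APPROX_NONE)[0],key=cv2.contourArea)
pts=cast(T,cn.reshape(-1,2),.021)[0][:,:2]
(c0,wh,an)=cv2.minAreaRect((pts*1000).astype(np.float32));print("dark rect",c0,wh,an)
oc=cast(T,oc,.026)[0][0,:2]; c0=np.array(c0)/1000
ax=cv2.boxPoints((c0,wh,an))*1; ax=ax[1]-ax[0] if np.linalg.norm(ax[1]-ax[0])>100 else ax[2]-ax[1]
y=ax/np.linalg.norm(ax); y=y*np.sign(y@(oc-c0)); x=np.array([y[1],-y[0]])
M=cast(T,np.argwhere(cv2.drawContours(np.zeros_like(m),[cn],-1,1,-1))[:,::-1],.021)[0][:,:2]
print("filled centroid",M.mean(0).round(4),"pca",np.linalg.svd(M-M.mean(0),full_matrices=False)[2][0].round(4),"y axis",y.round(4),"orange->centre",((oc-c0)@y).round(4),((oc-c0)@x).round(4))
# side-view check: orange of dark rack
for a,ce,px in blobs(S,"orange",(300,180,335,205),10): print("side orange",a,ce,np.median(depthpts(S,px),0).round(4))
json.dump(dict(V=V,ow=ow.tolist(),thw=thw),open("m.json","w"))
E
```

```text
top white th -0.409 [0.5097 0.2816] res [0.0001 0.0004 0.0002 0.0001]
side white th -0.412 [0.5085 0.287 ] res [0.0003 0.     0.0002 0.0004]
red plane [0.5422 0.3498] depth [0.5428 0.35  ] tri [0.5434 0.3521 0.066 ] gap 0.0003 in rack [0.0027 0.0754] tri in rack [0.0029 0.0781]
blue plane [0.5172 0.3031] depth [0.5156 0.299 ] tri [0.5181 0.3048 0.0674] gap 0.0002 in rack [-0.0016  0.0227] tri in rack [-0.0015  0.0246]
yellow plane [0.5023 0.2539] depth [0.5029 0.2547] tri [0.5032 0.2554 0.0664] gap 0.0002 in rack [ 0.0043 -0.0284] tri in rack [ 0.0045 -0.0267]
green plane [0.4838 0.2122] depth [0.4822 0.2092] tri [0.4844 0.2134 0.0662] gap 0.0001 in rack [ 0.0039 -0.074 ] tri in rack [ 0.004  -0.0727]
dark rect (538.463134765625, -133.6468505859375) (55.19915008544922, 217.8003387451172) 13.640775680541992
filled centroid [ 0.5386 -0.1336] pca [-0.2363  0.9717] y axis [-0.2358  0.9718] orange->centre 0.097 0.0006
side orange 241 [316.10788382 195.56846473] [ 0.5151 -0.0299  0.0153]
```

```bash
cat > arm.py <<'E'
from bench import *
import numpy as np,json
from scipy.spatial.transform import Rotation as Ro
m=json.load(open("m.json")); V=m["V"]; THW=m["thw"]; THD=.238
Rd=np.array([[np.cos(THD),-np.sin(THD)],[np.sin(THD),np.cos(THD)]])
OD=np.array([.5386,-.1336])-.010*Rd[:,1]
SLOT={"red":-.072,"blue":-.024,"yellow":.024,"green":.072}
ZG,ZH=.042,.165
def quat(th,s):
    Y=s*np.array([np.cos(th),np.sin(th),0]);Z=np.array([0,0,-1.]);q=Ro.from_matrix(np.c_[np.cross(Y,Z),Y,Z]).as_quat()
    return q[[3,0,1,2]]
def dark(c): return OD+Rd@np.array([0,SLOT[c]])
def pick(c,s):
    x,y=V[c]; move_to([x,y,ZH],quat(THW,s)); move_l([x,y,ZG],.12); close(); hold(.2)
    g=state()["finger_gap"]; print(c,"gap",g)
    if not .022<g<.034: raise SystemExit("bad grasp")
    move_l([x,y,ZH],.12); st=state();print(" lifted gap %.4f"%st["finger_gap"],np.round(st["ft_force"],2),"t",st["time"])
def place(c,s):
    x,y=dark(c); move_to([x,y,ZH],quat(THD,s)); move_l([x,y,ZG+.015],.12); move_l([x,y,ZG+.001],.04)
    st=state(); print(" down",np.round(st["ee_pos"],4),np.round(st["ft_force"],2)); gripper_open(); hold(.2); move_l([x,y,ZH],.12); print(" t",state()["time"])
E
python3 - <<'E'
from arm import *
q0=state()["joint_pos"]; print(OD,{c:dark(c).round(3).tolist() for c in SLOT})
for s in (1,-1):
    for c in V:
        for xy,th in ((V[c],THW),(dark(c),THD)):
            for z in (ZG,ZH):
                q=inverse_kinematics([*xy,z],quat(th,s)); print(s,c,None if q is None else np.round(q,2))
E
```

```text
[ 0.54095759 -0.14331811] {'red': [0.558, -0.213], 'blue': [0.547, -0.167], 'yellow': [0.535, -0.12], 'green': [0.524, -0.073]}
1 red [ 0.52  0.25  1.38 -0.    1.5   0.93]
1 red [ 0.52  0.21  1.22 -0.    1.72  0.93]
1 red [-0.42  0.13  1.53 -0.    1.49 -0.66]
1 red [-0.42  0.08  1.36 -0.    1.7  -0.66]
1 blue [ 0.47  0.13  1.52 -0.    1.49  0.88]
1 blue [ 0.47  0.09  1.35 -0.    1.7   0.88]
1 blue [-0.36  0.06  1.6  -0.    1.48 -0.59]
1 blue [-0.36  0.01  1.43 -0.    1.7  -0.59]
1 yellow [ 0.41  0.04  1.62 -0.    1.48  0.82]
1 yellow [ 0.41 -0.01  1.45 -0.    1.7   0.82]
1 yellow [-0.28 -0.    1.66 -0.    1.48 -0.52]
1 yellow [-0.28 -0.05  1.49 -0.    1.7  -0.52]
1 green [ 0.35 -0.06  1.71 -0.    1.48  0.76]
1 green [ 0.35 -0.11  1.54 -0.    1.7   0.76]
1 green [-0.2  -0.05  1.71 -0.    1.48 -0.44]
1 green [-0.2  -0.1   1.54 -0.    1.7  -0.44]
-1 red [ 0.52  0.25  1.38 -0.    1.5  -2.21]
-1 red [ 0.52  0.21  1.22 -0.    1.72 -2.21]
-1 red [-0.42  0.13  1.53 -0.    1.49  2.48]
-1 red [-0.42  0.08  1.36 -0.    1.7   2.48]
-1 blue [ 0.47  0.13  1.52 -0.    1.49 -2.26]
-1 blue [ 0.47  0.09  1.35 -0.    1.7  -2.26]
-1 blue [-0.36  0.06  1.6  -0.    1.48  2.55]
-1 blue [-0.36  0.01  1.43 -0.    1.7   2.55]
-1 yellow [ 0.41  0.04  1.62 -0.    1.48 -2.32]
-1 yellow [ 0.41 -0.01  1.45 -0.    1.7  -2.32]
-1 yellow [-0.28 -0.    1.66 -0.    1.48  2.62]
-1 yellow [-0.28 -0.05  1.49 -0.    1.7   2.62]
-1 green [ 0.35 -0.06  1.71 -0.    1.48 -2.38]
-1 green [ 0.35 -0.11  1.54 -0.    1.7  -2.38]
-1 green None
-1 green None
```

s=+1 is comfortable. I'll pick red, with a side look while it's held above the dark pocket.

```bash
python3 - <<'E'
from arm import *
import cv2
x,y=V["red"]; move_to([x,y,ZH],quat(THW,1)); a=get_image("side")["frame"]
pick("red",1)
x,y=dark("red"); move_to([x,y,ZH],quat(THD,1)); move_l([x,y,ZG+.03],.12)
b=get_image("side")["frame"]
z=lambda f,x,y:cv2.resize(f[y:y+140,x:x+190],None,fx=3,fy=3)
cv2.imwrite("pics/red1.png",np.hstack([z(a,160,190)[:, :390],z(b,240,100)[:, :400]]));print(state()["time"],state()["finger_gap"])
E
```

```text
red gap 0.026759046858905112
 lifted gap 0.0268 [-0.25  0.08 -0.38] t 5.3167
8.3167 0.02694365562163536
```

View pics/red1.png

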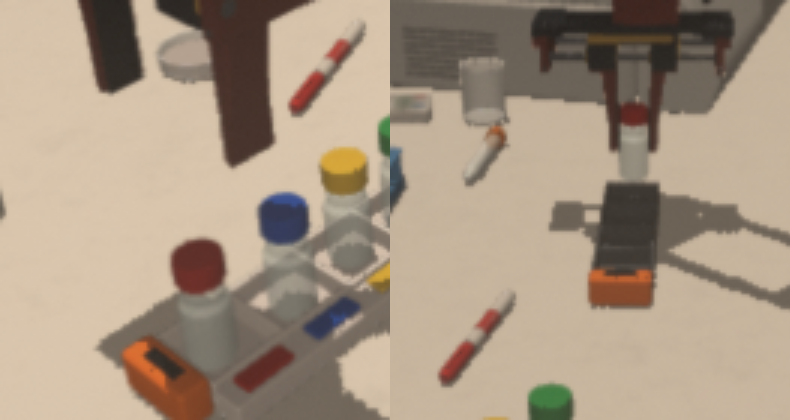

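The left half shows the open jaws straddling red across the row. The right half shows red held upright at about (633,145), in line above the far end of the dark rack. Now I'll place it and check from above.

```bash
python3 - <<'E'
from arm import *
import cv2
place("red",1)
x,y=V["blue"]; move_to([x,y,ZH],quat(THW,1))
import pickle; d={n:get_image(n) for n in ("top","side")}; pickle.dump(d,open("im1.pkl","wb"))
from vis import *
T=d["top"]
for a,ce,px in blobs(T,"red",(380,150,430,205),10,80,30):
    p=cast(T,ce,.076)[0][0,:2]; print("red",a,ce,p.round(4),"in dark",(Rd.T@(p-OD)).round(4),np.median(depthpts(T,px)[:,2]))
z=lambda f,x,y:cv2.resize(f[y:y+80,x:x+100],None,fx=4,fy=4)
cv2.imwrite("pics/red2.png",np.hstack([z(T["frame"],330,145),z(d["side"]["frame"],270,125)]))
E
```

```text
down [ 0.5578 -0.2132  0.0427] [ 0.62 -0.15 -0.92]
 t 12.7333
red 86 [401.5 174.5] [ 0.555  -0.2107] in dark [-0.0023 -0.0687] 0.07544211445315152
```

View pics/red2.png

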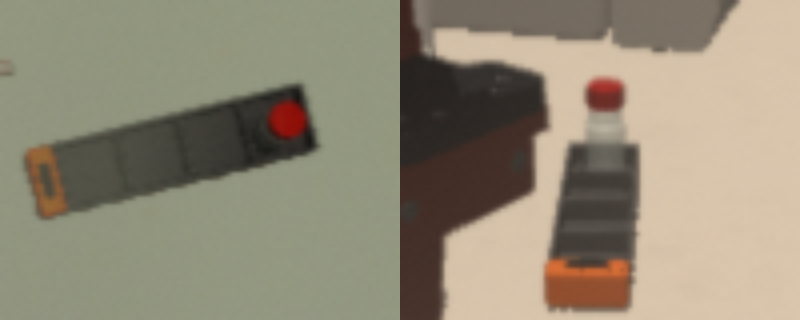

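Red stands upright in the far pocket. The cap is at 75 mm height and within 3.5 mm of the pocket centre. I'll trim the target by the bias seen and do the remaining three.

```bash
sed -i 's/^SLOT/OD=OD+Rd@np.array([.002,-.002])\nSLOT/' arm.py; python3 - <<'E'
from arm import *
import cv2,pickle
from vis import *
for c in ("blue","yellow","green"): pick(c,1); place(c,1)
move_to([.40,.25,.25],quat(THW,1))
d={n:get_image(n) for n in ("top","side")}; pickle.dump(d,open("im2.pkl","wb")); T=d["top"]
O0=np.array([.5386,-.1336])-.010*Rd[:,1]
for c in SLOT:
  for a,ce,px in blobs(T,c,(345,150,430,205),15,80,30):
    p=cast(T,ce,.076)[0][0,:2]; print(c,a,"in dark",(Rd.T@(p-O0)).round(4),"want y",SLOT[c],"z %.4f"%np.median(depthpts(T,px)[:,2]))
z=lambda f,x,y:cv2.resize(f[y:y+80,x:x+100],None,fx=4,fy=4)
cv2.imwrite("pics/end.png",np.hstack([z(T["frame"],330,145),z(d["side"]["frame"],270,125)])); print(state()["time"],np.round(state()["ee_pos"],3))
E
```

```text
blue gap 0.026935985010385303
 lifted gap 0.0268 [-0.63 -0.35 -0.77] t 18.475
 down [ 0.5488 -0.1681  0.0427] [ 0.24 -0.24 -0.24]
 t 24.1583
yellow gap 0.027087995389402427
 lifted gap 0.0274 [-0.88 -0.97 -0.23] t 29.2417
 down [ 0.5375 -0.1214  0.0427] [-0.24  0.25 -0.4 ]
 t 34.6083
green gap 0.026741020092654926
 lifted gap 0.0270 [-0.66 -0.64 -0.47] t 39.4
 down [ 0.5262 -0.0748  0.0427] [ 0.35 -0.31 -0.81]
 t 44.475
red 87 in dark [-0.0023 -0.0686] want y -0.072 z 0.0751
blue 78 in dark [-0.0006 -0.0239] want y -0.024 z 0.0757
yellow 85 in dark [-0.0001  0.0242] want y 0.024 z 0.0755
green 63 in dark [0.0001 0.0719] want y 0.072 z 0.0756
45.925 [0.4   0.249 0.249]
```

View pics/end.png

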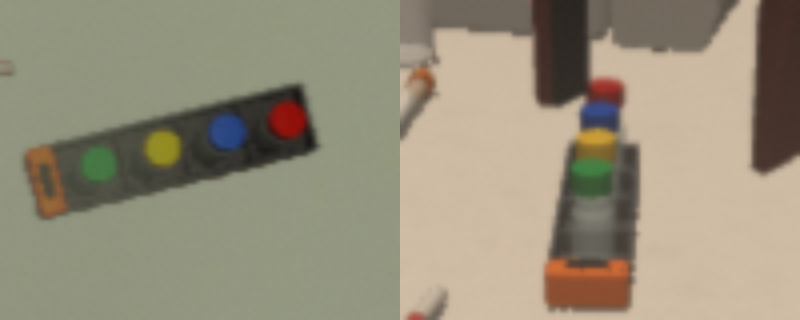

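The picture shows green, yellow, blue, red from the orange end, all upright, and the gripper is clear of everything. I'm handing it in.

```bash
python3 -c "
from bench import *
job_done()"
```

```text
the job is handed in; nothing more can be done
```

All four vials are now in the dark rack in reverse order: green, yellow, blue, red counted from its orange end. I handed the job in at about 46 s of the 106 s allowed, with the gripper clear; it reports no verdict.

- **Final position:** in the last top view the blue, yellow and green caps are within 1 mm of their pocket centres. Red, placed before I trimmed the target, is about 2.3 mm off across the rack and 3.4 mm off along it, against a tolerance of 12 mm.
- **Height and tilt:** cap tops read 75.1–75.7 mm, against 76 mm expected for vials on the pocket floor. The vials look upright in both views; I did not measure tilt as a number.
- **Disagreements:** the side camera put the white rack about 5 mm further along y than the top camera, so I relied on the top camera. The finger gap on each vial read about 27 mm, not the 28 mm diameter, but no vial slipped.

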